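Brake the idling carving turntable and let its locking pin drop home

ROBOT

A 6-joint arm with a two-finger parallel gripper is mounted at the origin on the work surface. World frame = base frame: x ahead of the robot, y to its left, z up, the work surface at z = 0. Lengths are in m, angles in rad, forces in N, time in s.
With the tool pointing down it reaches from about 0.225 to 0.875 m from the base axis. Payload 3.4 kg.
Tool frame: the origin (TCP) lies at the very end of the fingers, on their centre line; the grasp point (between the pads) lies 19 mm behind it; z points along the fingers, y is the line along which they close (so a half turn about z gives the same grasp; the last joint's range is limited). The gripper opens to 85 mm and grips with 20 to 120 N. Pads are 22 mm wide; open, the fingers measure 114 mm over their backs; the gripper's body (76 mm by 85 mm) begins 54 mm behind the grasp point. The pads swing forward as they close: fully open they stand 13 mm farther back than shut.
Start: joints at [-0.121, 0.276, 1.505, -0, 1.361, -0.121], TCP at [0.575, -0, 0.231] pointing down, gripper open.
Joint ranges: [-2.89, 2.89], [-0.75, 2.08], [0.22, 2.7], [-1.18, 4.32], [0.11, 2.71], [-2.7, 2.7]. Speed limits (rad/s): [2.57, 2.57, 3.14, 3.14, 3.14, 3.14].

INTERFACE

Orientations are given as a unit quaternion [w, x, y, z].
In Python, from rig import get_state, optics, sign_off gives the robot as it stands.
- The arm moves only by the tool send_rows, never from a script. Its argument "increments" is a list of rows, each an object with "gripper": the gripper's target within -1 to 1 (shut at 1, half-way at 0, fully open at -1); "linear": the shift along the world's x, y, z in m, a list of three; "delta_rot": the turn, a rotation vector about the world's x, y, z in rad, a list of three. In form: [{"gripper": gripper, "linear": [dx, dy, dz], "delta_rot": [rx, ry, rz]}, ...]. A call has 1 to 8 rows; each row is the pose to reach, as a shift and turn from the pose commanded when the call began; what a row does not reach only later rows make up. A row lasts 1/10 s, in which the tool goes at most 50 mm and 8.59 degrees, less where a joint would pass 70% of its speed; a pose out of reach is approached as far as the arm can. A call with a gripper value outside its range is refused whole. The fingers move at their own pace and stop on an object; "newtons" is the grip in N (left out, the last holds). Time passes only in rows, so rows that repeat a pose let the fingers close. It gives the time, the measured TCP pose, the force, the opening and the grip force at its end, in the units of the state.
- get_state(): the state, without advancing time (a new reading comes with each control period).
- optics.get_image(name): name is "scene" or "side" or "wrist"; returns a dict with "pixels" (420x560x3 uint8, blue, green, red), "K" (3x3 intrinsics, pixels), "rvec" (rotation vector, rad) and "tvec" (3), from world to camera coordinates, as OpenCV has them; the wrist camera has in their place "T_tool_cam" (4x4, takes a point from camera to tool coordinates, whose origin is the TCP and whose axes are the flange's). Camera axes: x right, y down, z forward; pixel columns grow to the right and rows downward; lengths in m; the calibration is good to about 2 mm. A picture is of the moment at which its call begins: read the wrist's pose just before it. There is no depth.
- sign_off(): hands the job in; it is judged then, once.
The state is a dict: "clock": time; "qpos": joint angles; "qd": joint speeds; "effort": joint torques, N m; "position": TCP position; "ee_rot": TCP orientation; "contact_force": force on the tool from outside, world axes, zero at the start; "moment": the same for the moment, N m; "width": finger opening in m; "gripper_force": force on a finger pad.
Only numpy, scipy, OpenCV 4.12 (cv2) and the standard library are available. Lean on these libraries where they do the work, as an engineer would, in place of code of your own. Each camera call takes 0.05 s, during which the arm holds its last target. There are 200 camera calls.

TASK

The carver's turntable has been left idling round on its slipping drive. Stand the steel locking pin in the bracket's guide and let go, so that it rides on the turning wheel, then gently slow the wheel with your fingertips on its cork ring until its slot stops under the guide and the pin drops fully home and locks it. Never press hard on the wheel, do not touch the marble carving or knock the things around it, and let go of everything at the end.

Things in the scene. Friction and masses are not known exactly. Their poses are not given: they have to be found in the camera images.
- stand: grey fixed turntable stand: round foot 200 mm wide, 72 mm column carrying the wheel, and on its own +x side a bracket (post 36 mm wide, 110 mm high, 152 to 168 mm from the axis) that holds the guide over the rim. Origin on the wheel's axis at table height, z up; does not move in an episode. The wheel's flat top face is 80 mm above the origin.
- guide_mouth (a point): centre of the mouth of the steel guide, a fixed upright tube with a funnel on top, 105 mm from the wheel's axis and 39 mm above the wheel's top face. Funnel: 26 mm wide inside at the mouth (34 mm outside), tapering in 12 mm of depth to a straight 12 mm bore, 24 mm long, that ends 3 mm above the wheel. Fixed to the stand.
- wheel (a joint): wheel angle in rad, growing anticlockwise from above, counting on over many turns; at 0 and each multiple of 2 pi the slot is exactly under the guide. A slipping drive always pushes it that way with 0.24 N m: let go from rest it is back above 2 rad/s in 0.4 s, and it idles at 4.5 to 5. Fingertips on the cork ring stop and hold it with 5 to 10 N; eased to some 3 to 5 N they let it creep.
- hole (a point): centre, at the top face, of the wheel's only hole: a slot through the rim, 12 mm along the rim, 27 mm along the radius, 105 mm from the axis. The wheel is a bare grey aluminium disc 256 mm across, 20 mm thick, flat and level. At idling speed the pin skips and hops over the slot; when the slot passes slower than about 2 rad/s the pin falls in by its own weight and locks the wheel.
- pin: loose oiled steel locking pin, 85 g: shaft 10 mm thick, 60 mm long, with a bevelled lower end, and above it a round head 18 mm wide and 22 mm high. Origin at the centre of the lower end, z along the pin to the head. Starts upright in the holder. Riding on the wheel its lower end is level with the wheel's face; dropped home it is about 28 mm below the face and the head sits in the funnel.
- pin_head (a point): middle of the pin's head, the place to grip, 71 mm above the pin's lower end
- holder: fixed wooden block 70 x 70 x 45 mm with a 12 mm hole, 40 mm deep, in the middle of its top, in which the pin stands with its head 20 mm clear of the block. Origin at the centre of the underside.
- offcut: loose block of marble 70 x 90 x 60 mm, origin at the centre of its underside; leave alone
- mallet: loose hammer lying on the bench, leave alone
- jar: loose amber glass jar 70 mm wide and 90 mm high, origin at the centre of its underside; leave alone
- carving (a point): centre of the underside of a white marble rosette, 70 mm across and 38 mm high, fixed on the middle of the wheel's face and turning with it. Not to be touched.
- ring_top (a point): centre of the top of the brown cork brake ring that lies round the carving on the wheel and turns with it: 96 mm inside, 164 mm outside, its flat top 5 mm above the wheel's face (85 mm above the stand's origin). The place to brake. It is sprung: it sinks 1 mm for each 10 N; more than 18 N is too hard.

How it is judged:
On the way, in this order (a step that is already met when the one before it is completed fails the run):
1. the pin stands in the guide, let go, riding on the turning wheel (horizontal distance between pin and guide_mouth below 0.006 m and z of pin in the frame of guide_mouth between -0.044 and -0.03 m and angle between pin's own z axis and vertical below 0.15 rad and contact force between the fingers and pin below 0.05 N and velocity of joint wheel above 2.5 rad/s), for 0.2 s.
2. the fingers rub on the wheel's ring and have slowed the wheel to under 2 rad/s (contact force between the fingers and wheel above 0.3 N and velocity of joint wheel below 2 rad/s), for 0.04 s.
At the end, for the whole second after the job is handed in: The pin stands upright in the guide (within 6 mm of its centre, tilt under 0.15 rad) with its lower end at least 15 mm below the wheel's face, through the slot; the slot is under the guide within 6 mm; wheel and pin are at rest (horizontal distance between each of pin, hole and guide_mouth below 0.006 m and z of pin in the frame of guide_mouth below -0.054 m and angle between pin's own z axis and vertical below 0.15 rad and not (velocity of joint wheel above 0.1 rad/s) and not (velocity of joint wheel below -0.1 rad/s) and linear speed of pin below 0.05 m/s); the robot touches nothing.
It fails at once if the hand presses on the wheel with more than 18 N (contact force between any of the fingers, the arm and wheel above 18 N).
It fails at once if the marble carving is touched (contact force between any of the fingers, the arm and wheel_c0 above 0.5 N or contact force between any of the fingers, the arm and wheel_c1 above 0.5 N or contact force between any of the fingers, the arm and wheel_c2 above 0.5 N).
It fails at once if a bystander is shifted by more than 20 mm (distance of any of offcut, mallet, jar from where it was at the start of the episode above 0.02 m).
It also fails if it takes over 61 s, if anything falls off the work surface, if the arm or the gripper's body presses on something with over 40 N, if the wrist force passes 120 N, or if a joint passes its speed limit or range.

## Working session

There is one attempt and no reset: what is moved stays moved. The work goes in short steps, Python scripts to look and compute and a tool call to move; the robot and the scene stay as the last step left them, time stands still between calls to the robot, and variables do not carry over. Pictures are saved under pics/ and viewed, at most 10 in all, crops included, and the job is handed in when it is done.

Besides the shell and the picture viewer there is one more tool, called in YAML: its name, and indented under it one key for each argument. send_rows: Moves the arm, as the interface text tells. Its arguments: {"type":"object","properties":{"increments":{"type":"array"},"newtons":{"type":"number"}},"required":["increments"]}

```bash
mkdir -p pics
cat > h.py <<'E'
import cv2,numpy as np
from rig import get_state,optics,sign_off
def snap(n,f):
    d=optics.get_image(n); cv2.imwrite('pics/'+f,d['pixels'])
    d.pop('pixels'); np.save('pics/'+f+'.npy',d,allow_pickle=True); return d
def load(f): return np.load('pics/'+f+'.npy',allow_pickle=True).item()
def ray(d,uv):
    R=cv2.Rodrigues(np.array(d['rvec'],float))[0];t=np.array(d['tvec'],float).ravel()
    return -R.T@t, R.T@np.linalg.inv(d['K'])@np.array([uv[0],uv[1],1.])
def atz(d,uv,z):
    c,r=ray(d,uv); return c+r*(z-c[2])/r[2]
def proj(d,p): return cv2.projectPoints(np.array(p,float).reshape(-1,3),np.array(d['rvec'],float),np.array(d['tvec'],float),np.array(d['K'],float),None)[0].reshape(-1,2)
def tri(obs):
    A=np.zeros((3,3));b=np.zeros(3)
    for d,uv in obs:
        c,r=ray(d,uv);r/=np.linalg.norm(r);P=np.eye(3)-np.outer(r,r);A+=P;b+=P@c
    return np.linalg.solve(A,b)
E
python3 - <<'E'
from h import *
s=get_state();print({k:np.round(v,3).tolist() for k,v in s.items()})
for n in('scene','side'):
    d=snap(n,n+'0.png');print(n,np.round(ray(d,(280,210))[0],3),d['K'][0][0])
E
```

```text
{'clock': 0.0, 'qpos': [-0.121, 0.277, 1.506, -0.0, 1.361, -0.121], 'qd': [-0.001, 0.001, 0.0, 0.002, -0.001, -0.0], 'effort': [0.001, -41.677, -24.581, -0.0, 0.011, 0.0], 'position': [0.574, 0.0, 0.23], 'ee_rot': [-0.001, 0.707, 0.707, -0.001], 'contact_force': [0.101, -0.517, -0.166], 'moment': [0.016, -0.034, 0.045], 'gripper_force': 0.0, 'width': 0.086}
scene [1.278 0.592 0.695] 448.04966518063986
side [ 0.302 -0.829  0.619] 410.1398622362764
```

View pics/scene0.png

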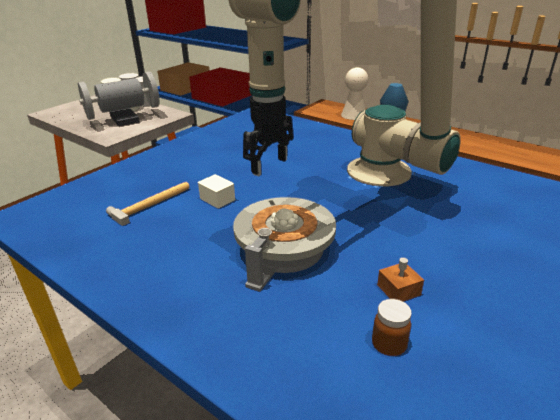

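View pics/side0.png

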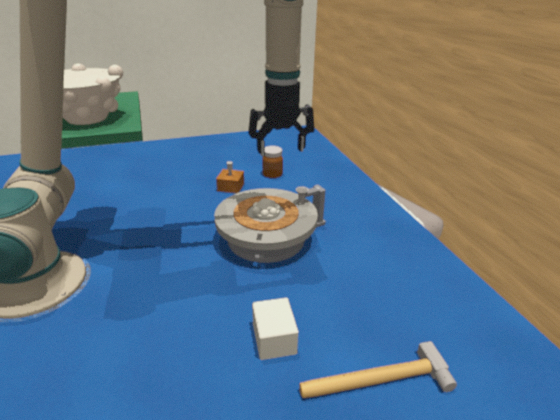

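The scene view has the wheel around (285,226), the guide at (265,235), the pin at (403,264) and the jar at (393,325). The side view has the wheel at (266,213), the guide at (303,190) and the pin at (230,166). I'll enlarge both.

Run:
```python
from h import *
a=cv2.imread('pics/scene0.png');b=cv2.imread('pics/side0.png')
r=lambda im,x,y,w,h,k:cv2.resize(im[y:y+h,x:x+w],None,fx=k,fy=k,interpolation=cv2.INTER_CUBIC)
A=r(a,225,190,120,105,4);B=r(a,370,245,60,60,5);C=r(b,205,170,130,100,4)[:300];D=r(b,210,150,50,50,5)
W=np.zeros((600,800,3),np.uint8)
W[0:300,0:480]=A[:300];W[0:300,490:790]=B
W[300:600,0:520]=C;W[310:560,530:780]=D
cv2.imwrite('pics/c1.png',W)
```

```text
(no output)
```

View pics/c1.png

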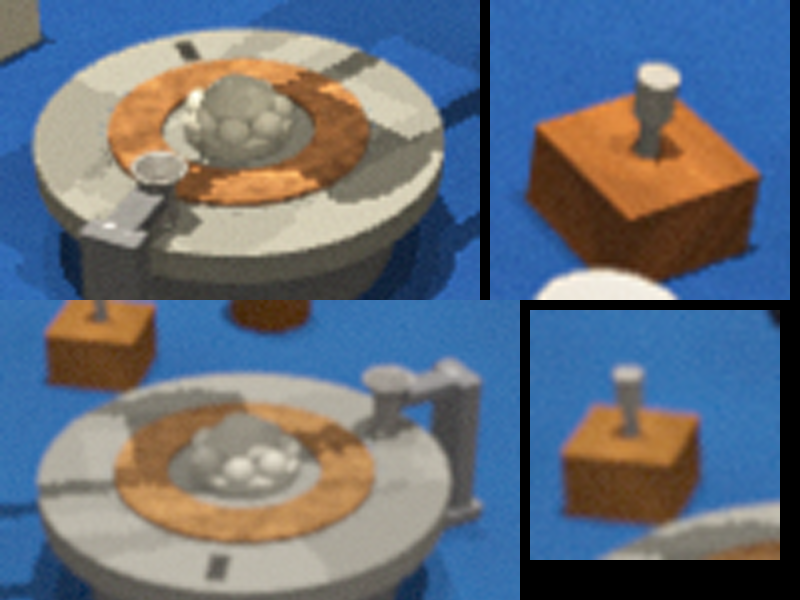

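Run:
```python
from h import *
from scipy.optimize import least_squares
s=load('scene0.png');d=load('side0.png')
f=lambda p,ox,oy,k,X,Y:(X+(p[0]-ox)/k,Y+(p[1]-oy)/k)
S=lambda *p:f(p,0,0,4,225,190);D=lambda *p:f(p,0,300,4,205,170)
def circ(cam,pts,z):
    P=np.array([atz(cam,p,z)[:2] for p in pts])
    r=least_squares(lambda x:np.linalg.norm(P-x[:2],axis=1)-x[2],[*P.mean(0),.08]);return np.round(r.x,4)
print('ring',circ(s,[S(108,125),S(370,128),S(240,58),S(240,204),S(140,80),S(335,80),S(335,175)],.085),circ(d,[D(114,470),D(375,462),D(250,542),D(150,425),D(340,520),D(150,520)],.085))
print('wheel',circ(s,[S(34,140),S(444,140),S(230,28),S(240,257),S(90,62),S(400,70),S(400,215)],.08),circ(d,[D(37,482),D(450,475),D(235,373),D(240,587),D(100,402),D(410,540),D(80,545)],.08))
m=[S(160,167),D(388,378)]
print('mouth',atz(s,m[0],.119),atz(d,m[1],.119),tri([(s,m[0]),(d,m[1])]))
h=[(403.8,260.2),(229.6,162.4)]
print('head',atz(s,h[0],.087),atz(d,h[1],.087),tri([(s,h[0]),(d,h[1])]))
# block top corners
B=lambda x,y:(370+(x-490)/5,245+y/5);E=lambda x,y:(210+(x-530)/5,150+(y-310)/5)
for p in [(537,128),(632,218),(760,176),(660,92)]:print('blk',atz(s,B(*p),.045)[:2].round(4))
for p in [(565,455),(692,466),(700,415),(592,407)]:print('blkside',atz(d,E(*p),.045)[:2].round(4))
print('jar top',atz(s,(394,312),.09),atz(d,(273,152),.09))
```

```text
ring [0.5443 0.0151 0.0821] [0.5398 0.0032 0.0812]
wheel [0.5432 0.0149 0.1288] [0.5409 0.0108 0.1271]
mouth [0.64531645 0.03853678 0.119     ] [0.64202868 0.02901397 0.119     ] [0.64342335 0.03546786 0.11601702]
head [0.51397877 0.31946067 0.087     ] [0.51125022 0.30973007 0.087     ] [0.51194207 0.31799959 0.08407329]
blk [0.5288 0.2734]
blk [0.5586 0.3338]
blk [0.5001 0.3661]
blk [0.4719 0.3061]
blkside [0.4664 0.2925]
blkside [0.5372 0.2565]
blkside [0.5582 0.3235]
blkside [0.4949 0.354 ]
jar top [0.67298808 0.37376472 0.09      ] [0.65999431 0.34241948 0.09      ]
```

Run:
```python
from h import *
d=snap('wrist','w0.png');print(np.round(d['T_tool_cam'],3).tolist(),np.round(d['K'],1).tolist())
```

```text
[[-0.001, -0.955, -0.297, 0.076], [1.0, -0.001, -0.0, 0.001], [-0.0, -0.297, 0.955, -0.143], [0.0, 0.0, 0.0, 1.0]] [[355.2, 0.0, 283.6], [0.0, 355.2, 208.3], [0.0, 0.0, 1.0]]
```

send_rows:
  increments:
    - {"gripper": -1, "linear": [-0.01, 0.045, 0.005], "delta_rot": [0, 0, 0]}
    - {"gripper": -1, "linear": [-0.02, 0.09, 0.01], "delta_rot": [0, 0, 0]}
    - {"gripper": -1, "linear": [-0.03, 0.135, 0.01], "delta_rot": [0, 0, 0]}
    - {"gripper": -1, "linear": [-0.04, 0.18, 0.01], "delta_rot": [0, 0, 0]}
    - {"gripper": -1, "linear": [-0.05, 0.225, 0.01], "delta_rot": [0, 0, 0]}
    - {"gripper": -1, "linear": [-0.06, 0.27, 0.01], "delta_rot": [0, 0, 0]}
    - {"gripper": -1, "linear": [-0.063, 0.31, 0.01], "delta_rot": [0, 0, 0]}
    - {"gripper": -1, "linear": [-0.063, 0.315, 0.01], "delta_rot": [0, 0, 0]}

```text
clock: 0.95
position: [0.5109, 0.3195, 0.2408]
ee_rot: [-0.001, 0.705, 0.709, 0.001]
contact_force: [0.4, -0.9, 0.0]
width: 0.0853
gripper_force: 0.0
```

send_rows:
  increments:
    - {"gripper": -1, "linear": [0, 0, 0], "delta_rot": [0, 0, 0]}
    - {"gripper": -1, "linear": [0, 0, 0], "delta_rot": [0, 0, 0]}
    - {"gripper": -1, "linear": [0, 0, 0], "delta_rot": [0, 0, 0]}

```text
clock: 1.25
position: [0.5123, 0.3135, 0.2412]
ee_rot: [0.0, 0.708, 0.707, -0.0]
contact_force: [0.3, -0.1, 0.3]
width: 0.0857
gripper_force: 0.0
```

Run:
```python
from h import *
s=get_state();print(s['clock'],s['position'],s['ee_rot'])
snap('wrist','w1.png')
a=cv2.imread('pics/w0.png');b=cv2.imread('pics/w1.png')
k=400/560
cv2.imwrite('pics/c2.png',np.hstack([cv2.resize(a,(400,300)),cv2.resize(b,(400,300))]))
```

```text
1.25 [0.51229211 0.31351303 0.24120296] [ 2.10651615e-04  7.07701782e-01  7.06511151e-01 -3.69775461e-04]
```

View pics/c2.png

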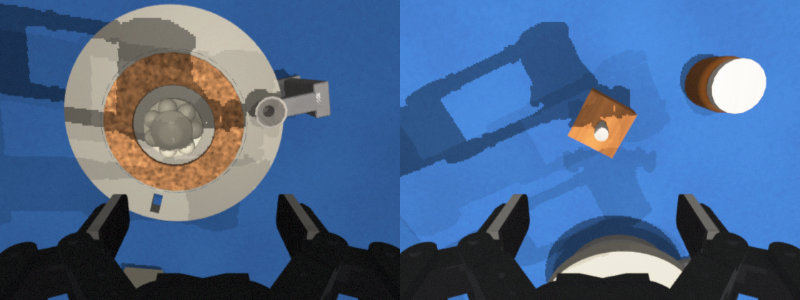

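The left half (from the start pose) shows the wheel, with the guide mouth at about (269,111). The right half shows the pin head at about (601,133) on the holder. I'll enlarge both for precise pixels.

Run:
```python
from h import *
a=cv2.imread('pics/w0.png');b=cv2.imread('pics/w1.png')
r=lambda im,x,y,w,h,k:cv2.resize(im[y:y+h,x:x+w],None,fx=k,fy=k,interpolation=cv2.INTER_CUBIC)
cv2.imwrite('pics/c3.png',np.hstack([r(a,330,110,100,100,4),r(b,230,110,100,100,4)]))
```

```text
(no output)
```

View pics/c3.png

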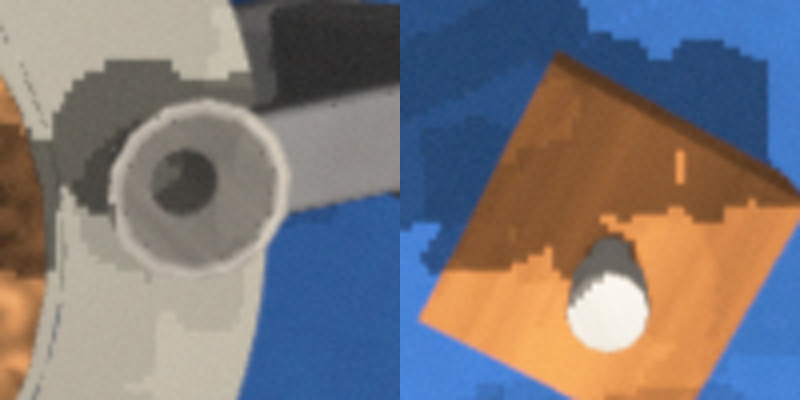

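```bash
cat >> h.py <<'E'
def wz(d,pos,q,uv,z):
    from scipy.spatial.transform import Rotation as Ro
    T=np.eye(4);T[:3,:3]=Ro.from_quat([q[1],q[2],q[3],q[0]]).as_matrix();T[:3,3]=pos
    M=T@np.array(d['T_tool_cam']);r=M[:3,:3]@np.linalg.inv(d['K'])@np.array([uv[0],uv[1],1.])
    return M[:3,3]+r*(z-M[2,3])/r[2]
E
python3 - <<'E'
from h import *
from scipy.optimize import least_squares
w0=load('w0.png');w1=load('w1.png')
p0=([0.5745,0.0,0.2305],[-0.001,.707,.707,-.001])
p1=([0.51229211,0.31351303,0.24120296],[2.1e-04,.7077018,.7065112,-3.7e-04])
print('mouth',wz(w0,*p0,(379.75,157),.119))
for n,z,pts in (('ring',.085,[(103,122),(246,122),(174,52),(174,192)]),('wheel',.08,[(64,110),(283,135),(172,4),(172,221),(85,45),(90,180)])):
    P=np.array([wz(w0,*p0,np.array(p)*1.4,z)[:2] for p in pts])
    print(n,least_squares(lambda x:np.linalg.norm(P-x[:2],axis=1)-x[2],[*P.mean(0),.08]).x)
print('head',wz(w1,*p1,(282,188),.087))
for p in [(555,52),(800,200),(420,320)]:print(wz(w1,*p1,(230+(p[0]-400)/4,110+p[1]/4),.045))
E
```

```text
mouth [0.64436681 0.03556274 0.119     ]
ring [0.54284821 0.01195589 0.08260986]
wheel [0.54222231 0.0126096  0.12881896]
head [0.51205807 0.31544495 0.087     ]
[0.49977058 0.36719406 0.045     ]
[0.55799674 0.33243505 0.045     ]
[0.46556866 0.30303056 0.045     ]
```

send_rows:
  increments:
    - {"gripper": -1, "linear": [0, 0.002, -0.045], "delta_rot": [0, 0, 0]}
    - {"gripper": -1, "linear": [0, 0.002, -0.09], "delta_rot": [0, 0, 0]}
    - {"gripper": -1, "linear": [0, 0.002, -0.13], "delta_rot": [0, 0, 0]}
    - {"gripper": -1, "linear": [0, 0.002, -0.165], "delta_rot": [0, 0, 0]}
    - {"gripper": -1, "linear": [0, 0.002, -0.184], "delta_rot": [0, 0, 0]}
    - {"gripper": 0, "linear": [0, 0.002, -0.184], "delta_rot": [0, 0, 0]}
    - {"gripper": 1, "linear": [0, 0.002, -0.184], "delta_rot": [0, 0, 0]}
    - {"gripper": 1, "linear": [0, 0.002, -0.184], "delta_rot": [0, 0, 0]}
  newtons: 30

```text
clock: 2.1
position: [0.5135, 0.3172, 0.0591]
ee_rot: [0.001, 0.707, 0.707, 0.002]
contact_force: [-0.4, -0.5, -0.5]
width: 0.044
gripper_force: 0.0
```

send_rows:
  increments:
    - {"gripper": 1, "linear": [0, 0, 0], "delta_rot": [0, 0, 0]}
    - {"gripper": 1, "linear": [0, 0, 0], "delta_rot": [0, 0, 0]}
    - {"gripper": 1, "linear": [0, 0, 0], "delta_rot": [0, 0, 0]}
    - {"gripper": 1, "linear": [0, 0, 0], "delta_rot": [0, 0, 0]}
    - {"gripper": 1, "linear": [0, 0, 0], "delta_rot": [0, 0, 0]}

```text
clock: 2.6
position: [0.5127, 0.3175, 0.0584]
ee_rot: [0.0, 0.707, 0.707, 0.001]
contact_force: [-1.2, -0.2, 5.4]
width: 0.017
gripper_force: 29.6
```

send_rows:
  increments:
    - {"gripper": 1, "linear": [0, 0, 0.015], "delta_rot": [0, 0, 0]}
    - {"gripper": 1, "linear": [0, 0, 0.045], "delta_rot": [0, 0, 0]}
    - {"gripper": 1, "linear": [0, 0, 0.09], "delta_rot": [0, 0, 0]}
    - {"gripper": 1, "linear": [0, 0, 0.13], "delta_rot": [0, 0, 0]}
    - {"gripper": 1, "linear": [0, 0, 0.155], "delta_rot": [0, 0, 0]}
    - {"gripper": 1, "linear": [0, 0, 0.155], "delta_rot": [0, 0, 0]}
    - {"gripper": 1, "linear": [0, 0, 0.155], "delta_rot": [0, 0, 0]}

```text
clock: 3.3
position: [0.5116, 0.3168, 0.2117]
ee_rot: [-0.0, 0.707, 0.707, -0.0]
contact_force: [0.1, -0.7, -1.7]
width: 0.017
gripper_force: 29.9
```

send_rows:
  increments:
    - {"gripper": 1, "linear": [0.022, -0.04, 0], "delta_rot": [0, 0, 0]}
    - {"gripper": 1, "linear": [0.044, -0.08, 0], "delta_rot": [0, 0, 0]}
    - {"gripper": 1, "linear": [0.066, -0.12, 0], "delta_rot": [0, 0, 0]}
    - {"gripper": 1, "linear": [0.088, -0.16, 0], "delta_rot": [0, 0, 0]}
    - {"gripper": 1, "linear": [0.11, -0.2, 0], "delta_rot": [0, 0, 0]}
    - {"gripper": 1, "linear": [0.125, -0.24, 0], "delta_rot": [0, 0, 0]}
    - {"gripper": 1, "linear": [0.132, -0.27, 0], "delta_rot": [0, 0, 0]}
    - {"gripper": 1, "linear": [0.132, -0.28, 0], "delta_rot": [0, 0, 0]}

```text
clock: 4.1
position: [0.6437, 0.0335, 0.2088]
ee_rot: [-0.001, 0.708, 0.706, -0.002]
contact_force: [-0.2, 0.3, -0.9]
width: 0.0167
gripper_force: 29.9
```

send_rows:
  increments:
    - {"gripper": 1, "linear": [0, 0, 0], "delta_rot": [0, 0, 0]}
    - {"gripper": 1, "linear": [0, 0, 0], "delta_rot": [0, 0, 0]}
    - {"gripper": 1, "linear": [0, 0, 0], "delta_rot": [0, 0, 0]}
    - {"gripper": 1, "linear": [0, 0, 0], "delta_rot": [0, 0, 0]}

```text
clock: 4.5
position: [0.6436, 0.0386, 0.2123]
ee_rot: [-0.0, 0.706, 0.708, 0.0]
contact_force: [-0.7, -0.6, -0.6]
width: 0.0168
gripper_force: 29.9
```

Run:
```python
from h import *
s=get_state();print(s['clock'],s['position'],s['ee_rot'],s['width'])
for n in ('scene','side'): snap(n,n+'1.png')
a=cv2.imread('pics/scene1.png');b=cv2.imread('pics/side1.png')
r=lambda im,x,y,w,h,k:cv2.resize(im[y:y+h,x:x+w],None,fx=k,fy=k,interpolation=cv2.INTER_CUBIC)
cv2.imwrite('pics/c4.png',np.hstack([r(a,230,150,80,110,5),r(b,262,110,80,110,5)]))
```

```text
4.5 [0.64361324 0.03860206 0.21231362] [-1.86895569e-04  7.06414056e-01  7.07798794e-01  1.20052080e-04] 0.016840293810924962
```

View pics/c4.png

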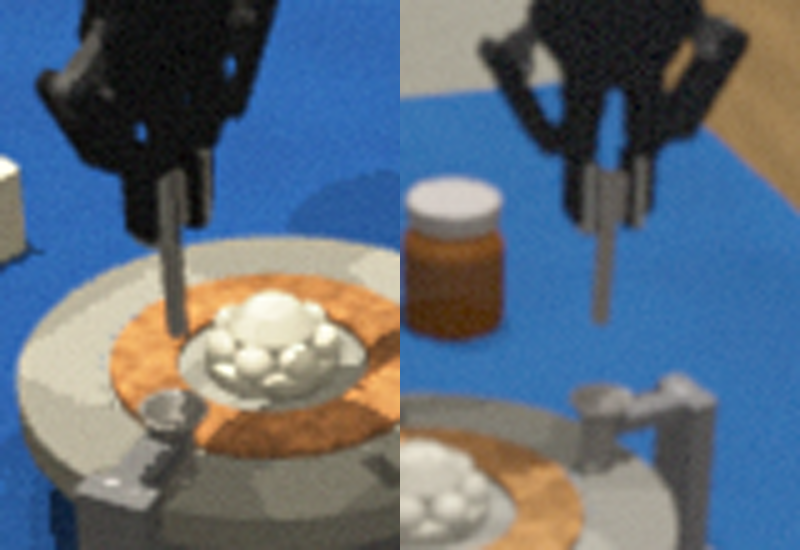

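Pin is upright in the grip. Its tip is at scene (265.2,216.8) and side (302,174). The mouth is at scene (264.8,231.6) and side (302.4,189.6).

Run:
```python
from h import *
s=load('scene1.png');d=load('side1.png')
print(tri([(s,(265.2,216.8)),(d,(302,174))]),tri([(s,(264.8,231.6)),(d,(302.4,189.6))]))
for z in(.155,.16,.165):print(z,proj(s,[.6444,.0355,z])-[265.2,216.8],proj(d,[.6444,.0355,z])-[302,174],proj(s,[.6444,.0355,.119])-[264.8,231.6],proj(d,[.6444,.0355,.119])-[302.4,189.6])
```

```text
[0.64358524 0.03895927 0.15832168] [0.64388976 0.03481363 0.11619484]
0.155 [[-1.56229336  1.02368477]] [[0.5543001  1.63904648]] [[-0.567319   -0.48398617]] [[-0.41314291 -1.38434975]]
0.16 [[-1.6467454  -0.86305911]] [[ 0.63474488 -0.14390288]] [[-0.567319   -0.48398617]] [[-0.41314291 -1.38434975]]
0.165 [[-1.73165149 -2.75994711]] [[ 0.7155973  -1.93588702]] [[-0.567319   -0.48398617]] [[-0.41314291 -1.38434975]]
```

send_rows:
  increments:
    - {"gripper": 1, "linear": [0.001, -0.003, 0], "delta_rot": [0, 0, 0]}
    - {"gripper": 1, "linear": [0.001, -0.003, -0.015], "delta_rot": [0, 0, 0]}
    - {"gripper": 1, "linear": [0.001, -0.003, -0.03], "delta_rot": [0, 0, 0]}
    - {"gripper": 1, "linear": [0.001, -0.003, -0.04], "delta_rot": [0, 0, 0]}
    - {"gripper": 1, "linear": [0.001, -0.003, -0.046], "delta_rot": [0, 0, 0]}
    - {"gripper": 1, "linear": [0.001, -0.003, -0.05], "delta_rot": [0, 0, 0]}
    - {"gripper": 1, "linear": [0.001, -0.003, -0.053], "delta_rot": [0, 0, 0]}
    - {"gripper": 1, "linear": [0.001, -0.003, -0.056], "delta_rot": [0, 0, 0]}

```text
clock: 5.4
position: [0.6453, 0.034, 0.1566]
ee_rot: [0.0, 0.707, 0.707, 0.0]
contact_force: [-0.7, 0.6, -0.6]
width: 0.0172
gripper_force: 29.9
```

send_rows:
  increments:
    - {"gripper": 1, "linear": [0, 0, -0.002], "delta_rot": [0, 0, 0]}
    - {"gripper": 1, "linear": [0, 0, -0.004], "delta_rot": [0, 0, 0]}

```text
clock: 5.6
position: [0.6451, 0.034, 0.1525]
ee_rot: [0.0, 0.707, 0.707, 0.0]
contact_force: [0.7, 0.3, -1.6]
width: 0.0171
gripper_force: 29.9
```

send_rows:
  increments:
    - {"gripper": 1, "linear": [0, 0, -0.003], "delta_rot": [0, 0, 0]}
    - {"gripper": 1, "linear": [0, 0, -0.006], "delta_rot": [0, 0, 0]}
    - {"gripper": 1, "linear": [0, 0, -0.009], "delta_rot": [0, 0, 0]}
    - {"gripper": 1, "linear": [0, 0, -0.012], "delta_rot": [0, 0, 0]}
    - {"gripper": 1, "linear": [0, 0, -0.014], "delta_rot": [0, 0, 0]}

```text
clock: 6.1
position: [0.6448, 0.0341, 0.1379]
ee_rot: [-0.0, 0.707, 0.707, -0.0]
contact_force: [-0.4, -0.2, -1.1]
width: 0.0169
gripper_force: 30.0
```

send_rows:
  increments:
    - {"gripper": 0.5, "linear": [0, 0, 0], "delta_rot": [0, 0, 0]}
    - {"gripper": 0, "linear": [0, 0, 0], "delta_rot": [0, 0, 0]}
    - {"gripper": 0, "linear": [0, 0, 0], "delta_rot": [0, 0, 0]}
    - {"gripper": 0, "linear": [0, 0, 0], "delta_rot": [0, 0, 0]}
    - {"gripper": 0, "linear": [0, 0, 0.01], "delta_rot": [0, 0, 0]}
    - {"gripper": 0, "linear": [0, 0, 0.04], "delta_rot": [0, 0, 0]}
    - {"gripper": 0, "linear": [0, 0, 0.08], "delta_rot": [0, 0, 0]}
    - {"gripper": 0, "linear": [0, 0, 0.08], "delta_rot": [0, 0, 0]}

```text
clock: 6.9
position: [0.6487, 0.0338, 0.2256]
ee_rot: [0.005, 0.707, 0.707, 0.004]
contact_force: [0.0, 0.3, 1.1]
width: 0.0426
gripper_force: 0.0
```

Run:
```python
from h import *
s=get_state();print(s['clock'],s['position'],s['width'],s['contact_force'])
snap('scene','scene2.png');snap('side','side2.png');snap('wrist','w2.png')
a=cv2.imread('pics/scene2.png');b=cv2.imread('pics/side2.png')
r=lambda im,x,y,w,h,k:cv2.resize(im[y:y+h,x:x+w],None,fx=k,fy=k,interpolation=cv2.INTER_CUBIC)
cv2.imwrite('pics/c5.png',np.hstack([r(a,225,180,120,110,3.3),r(b,205,150,130,119,3.05)][0:1]+[cv2.resize(b[150:260,205:325],(396,363))]))
```

```text
6.9 [0.64866215 0.03383958 0.22560866] 0.04259541545570904 [5.93140477e-04 3.16496108e-01 1.12793228e+00]
```

View pics/c5.png

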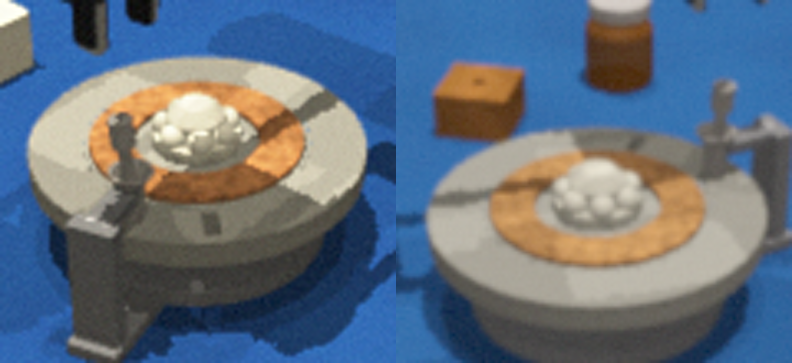

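Pin is upright and riding, with its head above the funnel. Next I'll move over the ring on the -y side, with fingers shut.

send_rows:
  increments:
    - {"gripper": 1, "linear": [-0.02, -0.018, 0], "delta_rot": [0, 0, 0]}
    - {"gripper": 1, "linear": [-0.05, -0.045, 0], "delta_rot": [0, 0, 0]}
    - {"gripper": 1, "linear": [-0.08, -0.07, 0], "delta_rot": [0, 0, 0]}
    - {"gripper": 1, "linear": [-0.1, -0.085, 0], "delta_rot": [0, 0, 0]}
    - {"gripper": 1, "linear": [-0.102, -0.087, 0], "delta_rot": [0, 0, 0]}
    - {"gripper": 1, "linear": [-0.102, -0.087, -0.03], "delta_rot": [0, 0, 0]}
    - {"gripper": 1, "linear": [-0.102, -0.087, -0.07], "delta_rot": [0, 0, 0]}
    - {"gripper": 1, "linear": [-0.102, -0.087, -0.09], "delta_rot": [0, 0, 0]}

```text
clock: 7.85
position: [0.5413, -0.0521, 0.1248]
ee_rot: [-0.002, 0.707, 0.707, -0.001]
contact_force: [-0.1, -1.1, -0.3]
width: -0.0003
gripper_force: 0.0
```

send_rows:
  increments:
    - {"gripper": 1, "linear": [0, 0, -0.01], "delta_rot": [0, 0, 0]}
    - {"gripper": 1, "linear": [0, 0, -0.02], "delta_rot": [0, 0, 0]}
    - {"gripper": 1, "linear": [0, 0, -0.025], "delta_rot": [0, 0, 0]}
    - {"gripper": 1, "linear": [0, 0, -0.025], "delta_rot": [0, 0, 0]}
    - {"gripper": 1, "linear": [0, 0, -0.025], "delta_rot": [0, 0, 0]}

```text
clock: 8.35
position: [0.5438, -0.0531, 0.1041]
ee_rot: [0.001, 0.707, 0.707, 0.001]
contact_force: [-0.3, 0.3, -0.2]
width: -0.0
gripper_force: 0.0
```

Run:
```python
from h import *
s=get_state();print(s['clock'],s['position'],s['width'],s['contact_force'],s['moment'])
snap('wrist','w3.png');snap('scene','scene3.png')
a=cv2.imread('pics/scene3.png');b=cv2.imread('pics/w3.png')
cv2.imwrite('pics/c6.png',np.hstack([cv2.resize(a[150:300,205:345],(392,420)),b[:420,80:480]]))
```

```text
8.35 [ 0.54377491 -0.0530862   0.10408636] -4.60175461670524e-05 [-0.28549212  0.33569801 -0.16700536] [ 0.03495436 -0.01393742 -0.02065553]
```

View pics/c6.png

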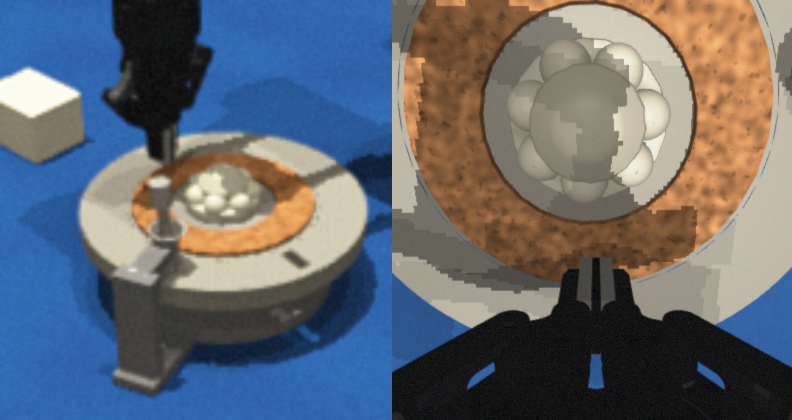

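Fingers are shut and above the ring on the -y side, clear of the carving. The slot has moved between pictures, so the wheel is turning. Going down gently.

send_rows:
  increments:
    - {"gripper": 1, "linear": [0, 0, -0.005], "delta_rot": [0, 0, 0]}
    - {"gripper": 1, "linear": [0, 0, -0.009], "delta_rot": [0, 0, 0]}
    - {"gripper": 1, "linear": [0, 0, -0.012], "delta_rot": [0, 0, 0]}
    - {"gripper": 1, "linear": [0, 0, -0.014], "delta_rot": [0, 0, 0]}
    - {"gripper": 1, "linear": [0, 0, -0.015], "delta_rot": [0, 0, 0]}
    - {"gripper": 1, "linear": [0, 0, -0.015], "delta_rot": [0, 0, 0]}

```text
clock: 9.05
position: [0.5429, -0.053, 0.0881]
ee_rot: [-0.0, 0.707, 0.707, -0.0]
contact_force: [-0.6, 0.2, -0.8]
width: -0.0001
gripper_force: 0.0
```

send_rows:
  increments:
    - {"gripper": 1, "linear": [0, 0, -0.0005], "delta_rot": [0, 0, 0]}
    - {"gripper": 1, "linear": [0, 0, -0.001], "delta_rot": [0, 0, 0]}

```text
clock: 9.25
position: [0.5432, -0.053, 0.0874]
ee_rot: [0.0, 0.707, 0.707, 0.0]
contact_force: [-0.5, -0.1, 0.5]
width: -0.0002
gripper_force: 0.0
```

send_rows:
  increments:
    - {"gripper": 1, "linear": [0, 0, -0.0004], "delta_rot": [0, 0, 0]}
    - {"gripper": 1, "linear": [0, 0, -0.0008], "delta_rot": [0, 0, 0]}
    - {"gripper": 1, "linear": [0, 0, -0.0012], "delta_rot": [0, 0, 0]}

```text
clock: 9.55
position: [0.5431, -0.053, 0.0861]
ee_rot: [0.0, 0.707, 0.707, 0.0]
contact_force: [0.1, -0.5, -0.1]
width: -0.0002
gripper_force: 0.0
```

send_rows:
  increments:
    - {"gripper": 1, "linear": [0, 0, -0.0002], "delta_rot": [0, 0, 0]}
    - {"gripper": 1, "linear": [0, 0, -0.0004], "delta_rot": [0, 0, 0]}

```text
clock: 9.75
position: [0.543, -0.053, 0.0857]
ee_rot: [0.0, 0.707, 0.707, 0.0]
contact_force: [0.5, -0.2, 0.3]
width: -0.0001
gripper_force: 0.0
```

send_rows:
  increments:
    - {"gripper": 1, "linear": [0, 0, -0.0003], "delta_rot": [0, 0, 0]}
    - {"gripper": 1, "linear": [0, 0, -0.0006], "delta_rot": [0, 0, 0]}

```text
clock: 9.95
position: [0.5431, -0.053, 0.0851]
ee_rot: [0.0, 0.707, 0.707, 0.0]
contact_force: [-0.4, 0.7, -0.1]
width: -0.0003
gripper_force: 0.0
```

send_rows:
  increments:
    - {"gripper": 1, "linear": [0, 0, -0.0002], "delta_rot": [0, 0, 0]}
    - {"gripper": 1, "linear": [0, 0, -0.0003], "delta_rot": [0, 0, 0]}

```text
clock: 10.15
position: [0.5435, -0.0531, 0.0851]
ee_rot: [0.001, 0.707, 0.707, 0.0]
contact_force: [0.3, 0.4, 1.7]
width: -0.0002
gripper_force: 0.6
```

send_rows:
  increments:
    - {"gripper": 1, "linear": [0, 0, -0.0001], "delta_rot": [0, 0, 0]}
    - {"gripper": 1, "linear": [0, 0, -0.0002], "delta_rot": [0, 0, 0]}

```text
clock: 10.35
position: [0.5437, -0.0531, 0.085]
ee_rot: [0.001, 0.707, 0.707, 0.0]
contact_force: [1.9, 0.1, 2.5]
width: -0.0001
gripper_force: 1.0
```

send_rows:
  increments:
    - {"gripper": 1, "linear": [0, 0, -0.0001], "delta_rot": [0, 0, 0]}
    - {"gripper": 1, "linear": [0, 0, -0.0001], "delta_rot": [0, 0, 0]}

```text
clock: 10.55
position: [0.5437, -0.0531, 0.0849]
ee_rot: [0.001, 0.707, 0.707, 0.0]
contact_force: [1.9, 0.9, 3.7]
width: -0.0003
gripper_force: 1.4
```

send_rows:
  increments:
    - {"gripper": 1, "linear": [0, 0, -0.0001], "delta_rot": [0, 0, 0]}
    - {"gripper": 1, "linear": [0, 0, -0.0001], "delta_rot": [0, 0, 0]}

```text
clock: 10.75
position: [0.5437, -0.0531, 0.0848]
ee_rot: [0.001, 0.707, 0.707, 0.0]
contact_force: [1.4, -0.4, 3.2]
width: -0.0
gripper_force: 1.8
```

```bash
cat > spin.py <<'E'
from h import *
import sys
c=np.array([.5425,.013]);th0=np.arctan2(.0225,.102);th=np.radians(np.arange(0,360,2))
def prof(im,d):
    v=[]
    for r in (.098,.105,.112):
        P=np.c_[c[0]+r*np.cos(th+th0),c[1]+r*np.sin(th+th0),np.full(len(th),.08)]
        uv=proj(d,P).astype(np.float32);v.append(cv2.remap(im,uv[:,0:1],uv[:,1:2],1)[:,0].astype(float).sum(1))
    return np.mean(v,0)
F=[];tt=[]
for i in range(int(sys.argv[1])):
    tt.append(get_state()['clock']);d=optics.get_image('scene');F.append(prof(d['pixels'],d))
    if i==0:cv2.imwrite('pics/sp.png',d['pixels'])
F=np.array(F);B=np.median(F,0)
for t,f in zip(tt,F):
    g=f-B;k=g.argmin();print(round(t,2),'slot deg',k*2,int(g[k]))
s=get_state();print(s['clock'],s['contact_force'].round(2) if hasattr(s['contact_force'],'round') else s['contact_force'])
E
python3 spin.py 8
```

```text
10.75 slot deg 268 -226
10.8 slot deg 276 -225
10.85 slot deg 282 -213
10.9 slot deg 290 -246
10.95 slot deg 298 -298
11.0 slot deg 304 -328
11.05 slot deg 310 -352
11.1 slot deg 316 -349
11.15 [ 2.25 -0.39  5.1 ]
```

Wheel is down to about 2.1–2.4 rad/s and the slot is approaching the guide. A touch more pressure.

send_rows:
  increments:
    - {"gripper": 1, "linear": [0, 0, -0.0001], "delta_rot": [0, 0, 0]}

```text
clock: 11.25
position: [0.5436, -0.0531, 0.0846]
ee_rot: [0.001, 0.707, 0.707, 0.0]
contact_force: [3.4, 0.5, 5.0]
width: -0.0002
gripper_force: 2.6
```

```bash
python3 spin.py 8
```

```text
11.25 slot deg 332 -346
11.3 slot deg 334 -358
11.35 slot deg 340 -367
11.4 slot deg 342 -264
11.45 slot deg 344 -34
11.5 slot deg 230 -6
11.55 slot deg 176 -5
11.6 slot deg 230 -5
11.65 [3.32 0.25 5.19]
```

Run:
```python
from h import *
print(get_state()['clock'],get_state()['contact_force'])
snap('scene','scene4.png');snap('side','side4.png')
a=cv2.imread('pics/scene4.png');b=cv2.imread('pics/side4.png')
cv2.imwrite('pics/c7.png',np.hstack([cv2.resize(a[185:285,225:325],(400,400),interpolation=2),cv2.resize(b[160:260,235:335],(400,400),interpolation=2)]))
```

```text
11.65 [3.31965976 0.24569543 5.18953329]
```

View pics/c7.png

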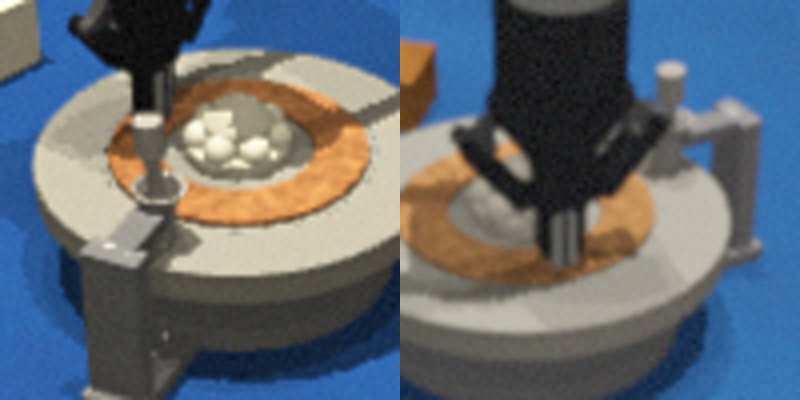

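Pin is still up (head at scene (262,214), side (303,177)). The wheel is held just short of the guide, so I'll ease off slightly.

send_rows:
  increments:
    - {"gripper": 1, "linear": [0, 0, 0.0001], "delta_rot": [0, 0, 0]}

```text
clock: 11.85
position: [0.543, -0.0531, 0.0846]
ee_rot: [0.0, 0.707, 0.707, -0.0]
contact_force: [2.1, -0.3, 5.8]
width: -0.0
gripper_force: 2.7
```

```bash
cat >> spin.py <<'E'
d=optics.get_image('side')['pixels'];print('head px',d[176:182,301:306].reshape(-1,3).mean(0).round(),'before',cv2.imread('pics/side4.png')[176:182,301:306].reshape(-1,3).mean(0).round())
E
python3 spin.py 4
```

```text
11.85 slot deg 278 -4
11.9 slot deg 230 -7
11.95 slot deg 242 -6
12.0 slot deg 240 -9
12.05 [ 2.14 -0.31  4.68]
head px [179. 119.  58.] before [143. 147. 152.]
```

The head has left its upper position, so the pin has dropped. Lifting clear.

send_rows:
  increments:
    - {"gripper": 1, "linear": [0, 0, 0.002], "delta_rot": [0, 0, 0]}
    - {"gripper": 1, "linear": [0, 0, 0.02], "delta_rot": [0, 0, 0]}
    - {"gripper": 1, "linear": [0, 0, 0.05], "delta_rot": [0, 0, 0]}
    - {"gripper": 0, "linear": [0, -0.02, 0.09], "delta_rot": [0, 0, 0]}
    - {"gripper": -1, "linear": [-0.03, -0.05, 0.13], "delta_rot": [0, 0, 0]}
    - {"gripper": -1, "linear": [-0.04, -0.06, 0.15], "delta_rot": [0, 0, 0]}
    - {"gripper": -1, "linear": [-0.04, -0.06, 0.15], "delta_rot": [0, 0, 0]}
    - {"gripper": -1, "linear": [-0.04, -0.06, 0.15], "delta_rot": [0, 0, 0]}

```text
clock: 12.9
position: [0.5016, -0.1127, 0.2336]
ee_rot: [-0.001, 0.707, 0.707, -0.0]
contact_force: [0.8, 0.3, -1.0]
width: 0.0722
gripper_force: 0.0
```

```bash
python3 spin.py 6
python3 - <<'E'
from h import *
snap('scene','scene5.png');snap('side','side5.png')
a=cv2.imread('pics/scene5.png');b=cv2.imread('pics/side5.png')
cv2.imwrite('pics/c8.png',np.hstack([cv2.resize(a[185:285,225:325],(400,400),interpolation=2),cv2.resize(b[160:260,235:335],(400,400),interpolation=2)]))
E
```

```text
12.9 slot deg 246 -25
12.95 slot deg 258 -34
13.0 slot deg 150 -4
13.05 slot deg 264 -30
13.1 slot deg 264 -28
13.15 slot deg 264 -27
13.2 [ 1.46  0.23 -0.2 ]
head px [179. 119.  59.] before [143. 147. 152.]
```

View pics/c8.png

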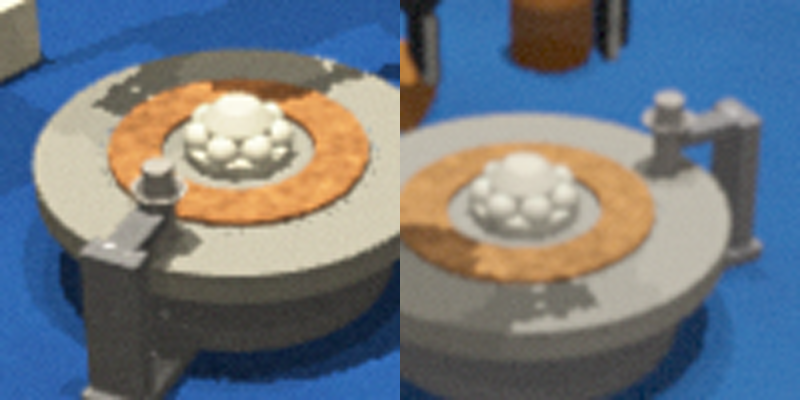

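The pin's head now sits in the funnel (scene (158,170), side (668,103) in the crop), with no slot visible moving and the arm clear.

```bash
python3 -c "
from rig import sign_off;print(sign_off())"
```

```text
the job is handed in; nothing more can be done
None
```

The pin has dropped home with its head in the funnel, the wheel is locked, the arm is clear of everything, and the job was handed in at about 13 s; no verdict came back.

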